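# Tilt the ruler out of the part-opening stationery box

## Robot

A 6-joint arm with a two-finger parallel gripper is mounted at the origin on the work surface. World frame = base frame: x ahead of the robot, y to its left, z up, the work surface at z = 0. Lengths are in m, angles in rad, forces in N, time in s.
With the tool pointing down it reaches from about 0.35 to 0.875 m from the base axis. Payload 4.2 kg.
Tool frame: the origin (TCP) lies on the centre line of the jaws, within the pads' length; the fingertips stand 14 mm ahead of it and the grasp point (between the pads) lies 5 mm behind it; z points along the fingers, y is the line along which they close (so a half turn about z gives the same grasp; the last joint's range is limited). The gripper opens to 87 mm and grips with 3 to 60 N. Pads are 19 mm wide; open, the fingers measure 117 mm over their backs; the gripper's body (75 mm by 190 mm) begins 51 mm behind the grasp point.
Start: joints at [1.514, 0.385, 0.008, 0, -1.194, -0.259], TCP at [0.194, 0.594, 0.214] pointing down, gripper open.
Joint ranges: [-3.14, 3.14], [-1.21, 2.06], [-1.07, 1.41], [-3.16, 2.05], [-2.99, -0.16], [-3.1, 3.1]. Speed limits (rad/s): [2.79, 2.79, 3.14, 3.14, 3.14, 3.14].

## Interface

Orientations are given as a unit quaternion [x, y, z, w].
In Python, from cell import manip, effector, ik, cams, job gives the robot as it stands. The module is installed in compiled form; this text tells all that it offers. Calls block until the motion is done:
- manip.move_ptp(position, orientation): joint-space move of the TCP to a pose.
- manip.move_linear(position, orientation=None, rate=0.15, force_limit=None): straight line of the TCP; orientation=None keeps the orientation; rate is the mean speed in m/s. With force_limit (N) it stops when the force on the tool has changed by that much, and returns True; else False.
- manip.move_joints(angles): joint-space move.
- effector.open_jaws() and effector.close_gripper(): open the fingers fully, or close them until they stop; the grip force is fixed at half the most.
- manip.pause(seconds).
- ik(position, orientation): joint angles nearest the present ones, or None.
- manip.observe(): the state.
- cams.grab_frame(name): name is "scene" or "side" or "wrist"; returns a dict with "pixels" (400x640x3 uint8, red, green, blue), "fx", "fy", "cx", "cy" (pixels), "k1" (the pictures are not rectified: a ray, as slopes to the right and down, at radius r is drawn at 1 + k1 r^2 times it, then the intrinsics apply), "world_to_cam" (4x4, takes a point from world to camera coordinates). Camera axes: x right, y down, z forward; pixel columns grow to the right and rows downward; lengths in m; the calibration is good to about 2 mm. A picture is of the moment at which its call begins. There is no depth.
A pose or a line that the arm cannot do raises manip.Unreachable and nothing moves.
- job.finish_job(): hands the job in; it is judged then, once.
The state is a dict: "clock": time; "joints": joint angles; "qd": joint speeds; "effort": joint torques, N m; "ee_pos": TCP position; "eef_rot": TCP orientation; "contact_force": force on the tool from outside, world axes, zero at the start; "torque": the same for the moment, N m; "width": opening from 0.0 (shut) to 1.0 (fully open); "gripper_force": force on a finger pad.
Only numpy, scipy, OpenCV 4.12 (cv2) and the standard library are available. Lean on these libraries where they do the work, as an engineer would, in place of code of your own. Each camera call takes 0.05 s, during which the arm holds its last target. There are 200 camera calls.

## Task

Slide the lid of the wooden stationery box open all the way to its stop, then take the long yellow ruler, tilt it up diagonally through the opening, which is shorter than the ruler, and draw it out without forcing it against the lid or the box. Finish while still holding the ruler in the gripper, still and roughly level, with all of it at least 15 cm above the desk; do not put it down. Leave the lid open, the eraser in the box, and do not knock the other things on the desk.

Things in the scene. Friction and masses are not known exactly. Their poses are not given: they have to be found in the camera images.
- box: Light wooden stationery box with green inner floor, immovable on the desk; outside 142 (its x) by 312 (its y) by 60 mm high, walls 6 mm, inner floor 8 mm above the desk, inside 130 by 300 by 52 mm deep. Origin: centre of its underside on the desk; z up. The dark lid covers it fully when shut and slides along the box's +y.
- lid (a joint): Slide of the dark lid (146 by 312 by 8 mm, underside 60 mm, top 68 mm above the desk), in m: 0 shut, grows along the box's +y, hard stop at 0.175. Stays where left; about 1.5 N friction. Cannot be lifted off. At the stop the box is open for 169 mm from its -y inner end wall; the lid still covers the 131 mm at the +y end and sticks out 175 mm beyond the box.
- lid_knob (a point): Centre of the round brass knob on the lid, 10 mm above the lid's top: diameter 24 mm (neck 18 mm), 20 mm high, 36 mm behind the lid's -y edge, midway across.
- lid_edge (a point): Middle of the lower edge of the lid's -y end: the rim of the opening once the lid is slid back.
- ruler: Yellow ruler with black marks, 28 (its x) by 280 (its y) by 8 mm thick (its z), about 60 g; lies flat on the box floor, nearly parallel to the box's y, hidden until the lid is open. Origin: centre of its underside. Its +y end stays under the lid when the lid is at its stop.
- ruler_free (a point): Centre of the ruler's -y end face, the end that lies in the opening once the lid is open.
- ruler_hid (a point): Centre of the ruler's +y end face, the end that stays under the lid.
- eraser: White eraser with blue sleeve, 18 by 44 by 12 mm, lying on the box floor in the corner at the box's +x, -y. Origin: centre of underside. Stays in the box.
- pen_cup: Blue ceramic cup of pens, 80 mm across, about 150 mm high with pens; origin under its centre. To be left alone.
- mouse: Black computer mouse, about 80 by 60 by 36 mm. To be left alone.
- stapler: Red and black stapler, 36 by 130 by 46 mm, standing on the desk. To be left alone.
- calculator: Grey calculator, 145 by 80 by 16 mm, lying on the desk. To be left alone.

How it is judged:
By the outcome, as a careful person would: the job done as asked, in the order asked, and still so for the second after the job is handed in, while the arm keeps its last pose, push and grip.
It also fails if it takes over 54 s, if anything falls off the work surface, if the arm or the gripper's body presses on something with over 40 N, if the wrist force passes 120 N, or if a joint passes its speed limit or range.

## Working session

There is one attempt and no reset: what is moved stays moved. The work goes in short steps, each a Python script; the robot and the scene stay as the last script left them, time stands still between calls to the robot, and variables do not carry over. Pictures are saved under pics/ and viewed, at most 11 in all, crops included, and the job is handed in when it is done.

```bash
mkdir -p pics
cat > h.py <<'E'
import numpy as np, cv2
from cell import manip, effector, ik, cams, job
from scipy.spatial.transform import Rotation as R
def grab(n,save=None):
    f=cams.grab_frame(n)
    if save: cv2.imwrite('pics/'+save,cv2.cvtColor(f['pixels'],cv2.COLOR_RGB2BGR))
    return f
def ray(f,u,v):
    d=np.array([(u-f['cx'])/f['fx'],(v-f['cy'])/f['fy']]); s=d.copy()
    for _ in range(20): s=d/(1+f['k1']*(s@s))
    T=np.array(f['world_to_cam']); Rm=T[:3,:3]
    w=Rm.T@np.array([s[0],s[1],1]); return -Rm.T@T[:3,3], w/np.linalg.norm(w)
def onz(f,u,v,z):
    o,d=ray(f,u,v); return o+d*(z-o[2])/d[2]
def tri(*rs):
    A=np.zeros((3,3));b=np.zeros(3)
    for o,d in rs:
        P=np.eye(3)-np.outer(d,d);A+=P;b+=P@o
    p=np.linalg.solve(A,b)
    return p,[np.linalg.norm((np.eye(3)-np.outer(d,d))@(p-o)) for o,d in rs]
def proj(f,p):
    T=np.array(f['world_to_cam']);c=T[:3,:3]@p+T[:3,3];s=c[:2]/c[2];s=s*(1+f['k1']*(s@s))
    return s*[f['fx'],f['fy']]+[f['cx'],f['cy']]
E
python3 - <<'E'
from h import *
fs=[grab(n,n+'0.png') for n in('scene','side','wrist')]
a=[cv2.cvtColor(f['pixels'],cv2.COLOR_RGB2BGR) for f in fs]
for n,f in zip('sdw',fs):
    o,d=ray(f,320,200);print(n,o.round(3),d.round(3),f['fx'],f['k1'])
s=manip.observe();print(s['clock'],s['eef_rot'],s['contact_force'])
E
```

```text
s [1.484 0.584 0.953] [-0.684 -0.388 -0.618] 401.4582298604838 -0.006196396154634864
d [ 0.362 -0.838  0.971] [ 0.148  0.685 -0.713] 461.6277738164896 -0.07093015107082111
w [0.259 0.573 0.384] [-0.242  0.076 -0.967] 278.01263709057963 -0.04289945258766485
0.15 [ 9.87549522e-01 -1.57306143e-01 -8.82873481e-05  8.43825774e-04] [-0.23322875  0.88379032  0.45280831]
```

View pics/scene0.png

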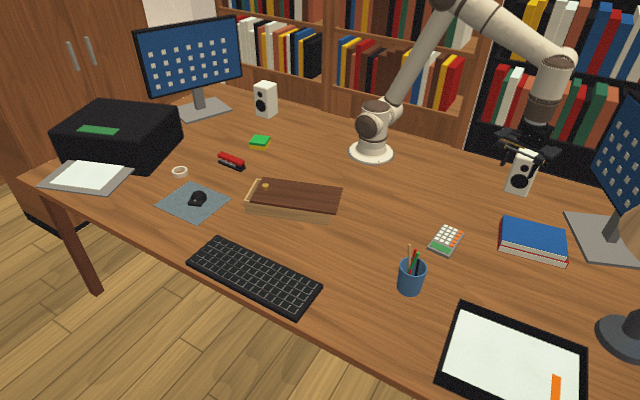

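View pics/side0.png

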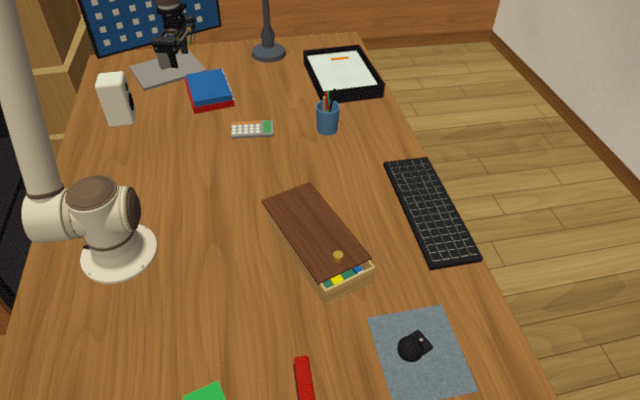

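The scene view shows the box at about (292,200) with the knob at (265,185). The side view has the knob at (338,255) and lid corners near (262,200), (310,184), (371,260) and (322,279). The lid is already slightly ajar. Next I'll refine these points.

```bash
cat > m1.py <<'E'
from h import *
def lidquad(f,roi):
    x0,y0,x1,y1=roi
    v=f['pixels'][y0:y1,x0:x1].astype(int)
    h=cv2.cvtColor(f['pixels'],cv2.COLOR_RGB2HSV)[y0:y1,x0:x1]
    m=((v[...,0]<125)&(v[...,0]>50)&(v[...,0]-v[...,2]>20)).astype(np.uint8)
    m=cv2.morphologyEx(m,cv2.MORPH_OPEN,np.ones((3,3)));m=cv2.morphologyEx(m,cv2.MORPH_CLOSE,np.ones((9,9)))
    c=max(cv2.findContours(m,0,2)[0],key=cv2.contourArea)
    q=cv2.approxPolyDP(cv2.convexHull(c),6,True)[:,0]+[x0,y0]
    k=((h[...,0]>18)&(h[...,0]<30)&(h[...,1]>120)&(h[...,2]>120)).astype(np.uint8)
    return q,cv2.contourArea(c),k
if __name__=='__main__':
    for n,roi,kk in(('scene',(235,170,350,225),(258,178,272,191)),('side',(250,175,385,300),(328,245,350,266))):
        f=grab(n);q,a,k=lidquad(f,roi)
        print(n,a,[(tuple(map(int,p)),onz(f,*p,.068)[:2].round(3)) for p in q])
        y,x=np.nonzero(k);x=x+roi[0];y=y+roi[1];s=(x>kk[0])&(x<kk[2])&(y>kk[1])&(y<kk[3])
        c=(x[s].mean(),y[s].mean());print('knob',np.round(c,1),s.sum(),onz(f,*c,.078).round(3))
        globals()[n]=ray(f,*c)
        x0,y0,x1,y1=roi
        cv2.imwrite(f'pics/{n}1.png',cv2.resize(cv2.cvtColor(f['pixels'][y0:y1,x0:x1],cv2.COLOR_RGB2BGR),None,fx=5 if n=='scene' else 4,fy=5 if n=='scene' else 4,interpolation=2))
    print(tri(scene,side))
E
python3 m1.py
```

```text
scene 2255.0 [((250, 199), array([ 0.63 , -0.186])), ((262, 177), array([ 0.498, -0.233])), ((341, 188), array([0.4  , 0.058])), ((335, 214), array([0.543, 0.111]))]
knob [264.9 184.6] 21 [ 0.543 -0.185  0.078]
side 5433.5 [((308, 182), array([0.53 , 0.106])), ((371, 257), array([ 0.634, -0.186])), ((319, 284), array([ 0.493, -0.24 ])), ((262, 203), array([0.392, 0.047]))]
knob [337.6 255. ] 86 [ 0.552 -0.172  0.078]
(array([ 0.55078612, -0.17809596,  0.08568354]), [np.float64(9.388895081713055e-05), np.float64(9.388895081714472e-05)])
```

```bash
cat >> h.py <<'E'
BY=np.array([-.314,.9494,0]);BY/=np.linalg.norm(BY);BX=np.array([BY[1],-BY[0],0])
def ori(y,z=np.array([0,0,-1.])):
    return R.from_matrix(np.c_[np.cross(y,z),y,z]).as_quat()
E
python3 - <<'E'
from h import *
K=np.array([.5505,-.178,.078])
P=K+.02*BY;P[2]=.2
for s in(1,-1):print(s,ik(P,ori(s*BY)),ik(P,ori(s*BX)))
c=[(s,ik(P,ori(s*BY))) for s in(1,-1)]
s=min([x for x in c if x[1] is not None],key=lambda x:abs(x[1][5]))[0];print(s)
manip.move_ptp(P,ori(s*BY))
f=grab('wrist','w1.png');print(proj(f,K),proj(f,K+[0,0,.01]),manip.observe()['clock'])
g=grab('scene')
for n,u,v,z in(('cup',411,292,0),('calc',445,240,.016),('mouse',198,200,.02),('stap',231,163,.04)):print(n,onz(g,u,v,z).round(3))
E
```

```text
1 [ 0.00144901  0.29707695 -0.15931719  0.         -1.11440218 -1.25283492] [ 1.44901279e-03  2.97076954e-01 -1.59317194e-01  0.00000000e+00
 -1.11440218e+00 -2.82363125e+00]
-1 [ 1.44901279e-03  2.97076954e-01 -1.59317194e-01  0.00000000e+00
 -1.11440218e+00  1.88875773e+00] [ 0.00144901  0.29707695 -0.15931719  0.         -1.11440218  0.3179614 ]
1
[300.05382122 193.65836113] [299.39711434 195.87956795] 3.2167
cup [0.668 0.444 0.   ]
calc [0.411 0.466 0.016]
mouse [ 0.691 -0.388  0.02 ]
stap [ 0.453 -0.427  0.04 ]
```

View pics/w1.png

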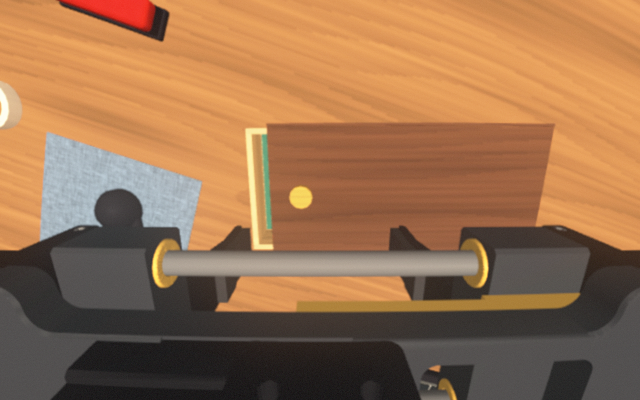

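The knob is at (301,198), against a prediction of (300,195), and the lid edge runs along row 124, so the yaw is right. The box rim corner is at (247,128) and the lid edge at x=267, so the lid starts slightly ajar.

Run:
```python
from h import *
K=np.array([.5505,-.178,.078])
f=grab('wrist');g=grab('side');s=grab('scene')
p,e=tri(ray(f,301,197.5),ray(g,337.6,255),ray(s,264.9,184.6));print('knob3',p.round(4),np.round(e,4))
b=onz(f,247,128,.06);l=onz(f,267,124,.068)
print('box corner',b.round(4),'lid corner',l.round(4),'ajar',(l-b)@BY)
P=K+.02*BY;P[2]=.086
print(manip.move_linear(P,rate=.12,force_limit=6),manip.observe()['ee_pos'])
hit=manip.move_linear(P+.2*BY,rate=.09,force_limit=9)
o=manip.observe();q=np.array(o['ee_pos']);print(hit,(q-P)@BY,q,o['contact_force'],o['clock'])
f=grab('wrist','w2.png')
```

```text
knob3 [ 0.5515 -0.177   0.0859] [0.0013 0.0011 0.0006]
box corner [ 0.503  -0.2548  0.06  ] lid corner [ 0.4918 -0.2337  0.068 ] ajar 0.023503599326077117
False [ 0.54486581 -0.15909865  0.08676223]
False 0.199761682875839 [0.4814729  0.03063954 0.08597325] [-0.67925625 -0.21586025 -0.05340614] 6.8917
```

View pics/w2.png

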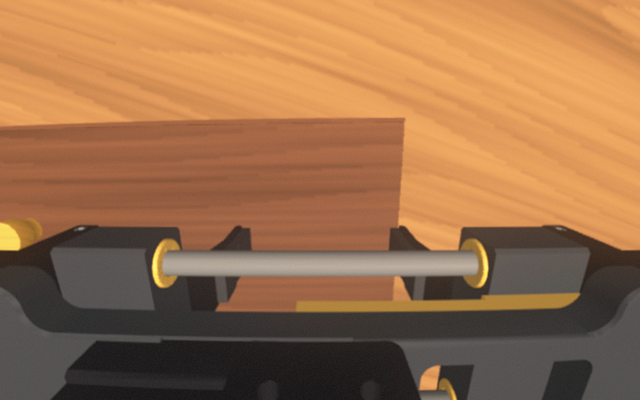

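The knob now sits at (15,235), left of the rear finger, and the lid's end is at x=405. The finger seems to have passed the knob, so I'll check from outside.

Run:
```python
from h import *
g=grab('side');s=grab('scene')
a=cv2.resize(cv2.cvtColor(g['pixels'][130:330,200:440],cv2.COLOR_RGB2BGR),None,fx=2.4,fy=2.4)
b=cv2.resize(cv2.cvtColor(s['pixels'][110:250,200:400],cv2.COLOR_RGB2BGR),None,fx=2.9,fy=2.9)
w=max(a.shape[1],b.shape[1]);pad=lambda i:i
c=cv2.hconcat([cv2.resize(a,(400,333)),cv2.resize(b,(400,280)) if 0 else cv2.copyMakeBorder(cv2.resize(b,(400,280)),0,53,0,0,0)])
cv2.imwrite('pics/c3.png',c)
```

```text
(no output)
```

View pics/c3.png

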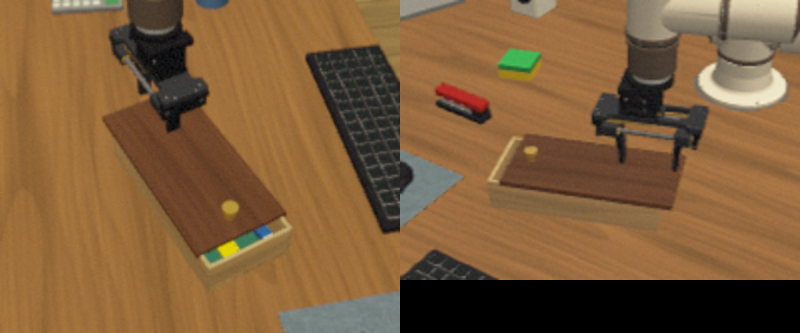

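Run:
```python
from h import *
g=grab('side');s=grab('scene')
print('rear tip',tri(ray(g,303.2,205),ray(s,311,190)))
o=manip.observe();q=np.array(o['ee_pos']);t=R.from_quat(o['eef_rot']).as_matrix();print(q,t.round(3),o['width'])
for k in(-.051,.051):
    p=q+t[:,2]*.014+BY*k;print(p,proj(g,p),proj(s,p))
```

```text
rear tip (array([ 0.49807091, -0.01001426,  0.09577157]), [np.float64(0.0025379704732049367), np.float64(0.002537970473205001)])
[0.48143354 0.03075775 0.08596129] [[-0.949 -0.314 -0.   ]
 [-0.314  0.949 -0.   ]
 [ 0.    -0.    -1.   ]] 1.0033316918437651
[ 0.497447   -0.01766322  0.07196129] [304.33143293 213.8714264 ] [309.84333052 194.15248252]
[0.46541831 0.07917769 0.07196129] [286.98265817 190.30035138] [337.59573323 198.23049539]
```

The knob hasn't moved at all. Triangulating the open fingertips puts them well above the stated height, so the fingertips probably extend only as they close. I'll push with closed fingers from behind the knob instead.

Run:
```python
from h import *
K=np.array([.551,-.1775,.078]);q=np.array(manip.observe()['ee_pos'])
manip.move_linear(q+[0,0,.06],rate=.2)
effector.close_gripper()
P=K-.042*BY;P[2]=.15
manip.move_ptp(P,ori(BY))
f=grab('wrist','w4.png')
P[2]=.086
print(manip.move_linear(P,rate=.12,force_limit=6),manip.observe()['ee_pos'])
hit=manip.move_linear(P+.19*BY,rate=.09,force_limit=9)
o=manip.observe();q=np.array(o['ee_pos']);print(hit,(q-P)@BY,q,o['contact_force'],o['clock'],o['width'])
s=grab('scene','s4.png');g=grab('side')
a=cv2.resize(cv2.cvtColor(g['pixels'][130:330,200:440],cv2.COLOR_RGB2BGR),(400,333))
b=cv2.resize(cv2.cvtColor(s['pixels'][110:250,200:400],cv2.COLOR_RGB2BGR),(400,280))
cv2.imwrite('pics/c4.png',cv2.hconcat([a,cv2.copyMakeBorder(b,0,53,0,0,0)]))
```

```text
False [ 0.56485403 -0.21712158  0.08666761]
False 0.18973158015019836 [ 0.50458062 -0.03725071  0.08594824] [ 0.20756424  0.6609552  -0.65517859] 13.1333 0.01014081478835788
```

View pics/c4.png

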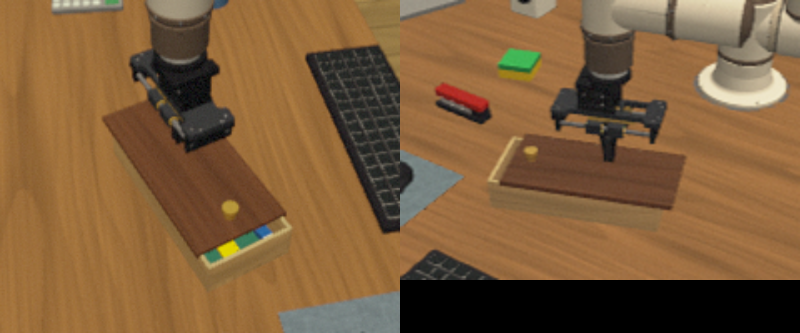

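Neither finger touched the knob and the tip still rides above it, at about (304,190) in the scene view. I'll measure the tip height along the TCP's vertical line.

Run:
```python
from h import *
q=np.array(manip.observe()['ee_pos'])
for n in('scene','side'):
    f=grab(n)
    zs=np.arange(.05,.16,.01)
    P=[proj(f,[q[0],q[1],z]) for z in zs]
    print(n,[(round(z,3),p.round(1).tolist(),f['pixels'][int(round(p[1])),int(round(p[0]))].tolist()) for z,p in zip(zs,P)])
    x,y=map(int,P[4]);c=f['pixels'][y-40:y+35,x-50:x+50]
    cv2.imwrite(f'pics/t_{n}.png',cv2.resize(cv2.cvtColor(c,cv2.COLOR_RGB2BGR),(400,300),interpolation=0));print(x-50,y-40)
a=cv2.hconcat([cv2.imread('pics/t_scene.png'),cv2.imread('pics/t_side.png')]);cv2.imwrite('pics/t.png',a)
```

```text
scene [(np.float64(0.05), [304.2, 198.2], [98, 66, 46]), (np.float64(0.06), [304.2, 196.1], [110, 77, 52]), (np.float64(0.07), [304.2, 193.9], [106, 69, 45]), (np.float64(0.08), [304.2, 191.7], [106, 69, 45]), (np.float64(0.09), [304.2, 189.4], [31, 32, 28]), (np.float64(0.1), [304.2, 187.2], [30, 31, 30]), (np.float64(0.11), [304.2, 184.9], [28, 26, 27]), (np.float64(0.12), [304.2, 182.7], [32, 31, 30]), (np.float64(0.13), [304.1, 180.4], [30, 32, 28]), (np.float64(0.14), [304.1, 178.0], [55, 50, 48]), (np.float64(0.15), [304.1, 175.7], [34, 36, 37])]
254 149
side [(np.float64(0.05), [308.3, 224.4], [115, 70, 48]), (np.float64(0.06), [308.3, 221.9], [112, 68, 39]), (np.float64(0.07), [308.3, 219.4], [115, 70, 41]), (np.float64(0.08), [308.3, 216.8], [115, 75, 47]), (np.float64(0.09), [308.3, 214.2], [18, 14, 21]), (np.float64(0.1), [308.3, 211.6], [30, 30, 29]), (np.float64(0.11), [308.3, 208.9], [104, 99, 92]), (np.float64(0.12), [308.2, 206.2], [98, 91, 86]), (np.float64(0.13), [308.2, 203.5], [39, 35, 33]), (np.float64(0.14), [308.2, 200.7], [79, 61, 33]), (np.float64(0.15), [308.2, 198.0], [33, 38, 39])]
258 174
```

View pics/t.png

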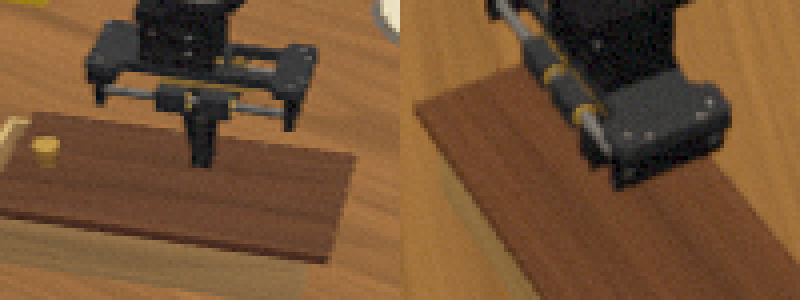

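Both views put the closed tip at z≈0.086, right at TCP height, with dark pixels ending between 0.08 and 0.09. I'll touch the lid gently to calibrate the tip height.

Run:
```python
from h import *
q=np.array(manip.observe()['ee_pos'])
h=manip.move_linear(q-[0,0,.03],rate=.03,force_limit=3)
o=manip.observe();print(h,o['ee_pos'],o['contact_force'],o['clock'])
manip.move_linear(np.array(o['ee_pos'])+[0,0,.005],rate=.05)
```

```text
True [ 0.50433044 -0.03735707  0.06022542] [ 0.47606297 -0.25253649  4.69052048] 14.1333
```

The lid top (0.068) is touched at ee z≈0.0605. So the fingertips really stand about 7.5 mm *above* the reported TCP, and the text's 14 mm ahead doesn't hold. I'll use this touch calibration and push again.

Run:
```python
from h import *
K=np.array([.551,-.1775,.078]);q=np.array(manip.observe()['ee_pos'])
manip.move_linear(q+[0,0,.05],rate=.2)
P=K-.042*BY;P[2]=.1
manip.move_ptp(P,ori(BY))
P[2]=.0655
print(manip.move_linear(P,rate=.12,force_limit=6),manip.observe()['ee_pos'])
hit=manip.move_linear(P+.195*BY,rate=.09,force_limit=10)
o=manip.observe();q=np.array(o['ee_pos']);print(hit,(q-P)@BY,(q-P)@BX,q,o['contact_force'],o['clock'])
q=q-.004*BY;manip.move_linear(q,rate=.1)
manip.move_linear(q+[0,0,.06],rate=.2)
s=grab('scene');g=grab('side')
a=cv2.resize(cv2.cvtColor(g['pixels'][130:330,200:440],cv2.COLOR_RGB2BGR),(400,333))
b=cv2.resize(cv2.cvtColor(s['pixels'][110:250,200:400],cv2.COLOR_RGB2BGR),(400,280))
cv2.imwrite('pics/c5.png',cv2.hconcat([a,cv2.copyMakeBorder(b,0,53,0,0,0)]))
```

```text
False [ 0.56426935 -0.21646731  0.06567549]
True 0.17139310795942697 -0.0005522285483320899 [ 0.50984538 -0.05482491  0.0654229 ] [ 1.38366529 -5.02355912  1.23633761] 17.7
```

View pics/c5.png

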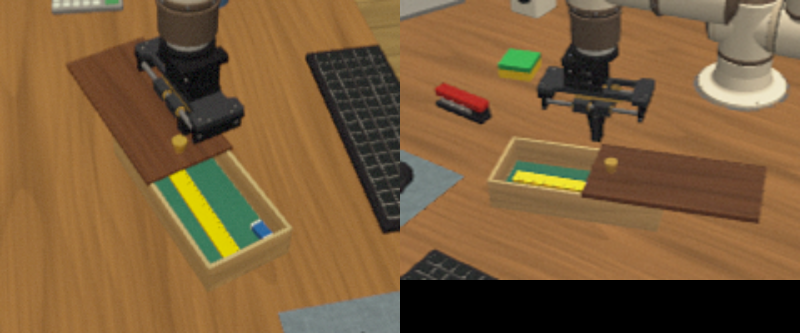

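The lid is open: the ruler shows yellow at scene crop (550,181), the eraser is in its corner at (262,230) in the side crop, and the knob is at about (308,217) in side pixels. Next I'll measure the ruler and the lid edge with the wrist camera from two places.

```bash
cat > m2.py <<'E'
from h import *
C=np.array([.521,-.0855,0])
def loc(p): d=np.asarray(p)-C; return np.array([d@BX,d@BY,d[2]]).round(4)
def W(x,y,z): return C+x*BX+y*BY+np.array([0,0,z])
def ycorn(f):
    h=cv2.cvtColor(f['pixels'],cv2.COLOR_RGB2HSV)
    m=((h[...,0]>25)&(h[...,0]<34)&(h[...,1]>150)&(h[...,2]>120)).astype(np.uint8);m[235:]=0
    m=cv2.morphologyEx(m,cv2.MORPH_CLOSE,np.ones((9,9)))
    c=max(cv2.findContours(m,0,1)[0],key=cv2.contourArea)
    return cv2.boxPoints(cv2.minAreaRect(c)),cv2.approxPolyDP(c,5,True)[:,0],cv2.contourArea(c)
E
python3 - <<'E'
from m2 import *
manip.move_ptp(W(0,0.0,.2),ori(-BX))
fs=[grab('wrist','w6.png')]
effector.open_jaws()
manip.move_linear(W(0,-.0,.14),rate=.2)
fs.append(grab('wrist','w7.png'))
for f in fs:
    b,q,a=ycorn(f);print(a,[(p.tolist(),loc(onz(f,*p,.016))[:2].tolist()) for p in q])
print(manip.observe()['clock'])
E
```

```text
2948.5 [([317, 69], [0.0022, -0.1359]), ([315, 205], [0.0053, 0.0311]), ([335, 205], [-0.0212, 0.0311]), ([339, 70], [-0.0238, -0.1348])]
4302.5 [([317, 58], [0.0026, -0.1354]), ([314, 223], [0.0062, 0.0348]), ([338, 223], [-0.0208, 0.0348]), ([345, 60], [-0.0248, -0.1336])]
22.0167
```

View pics/w6.png

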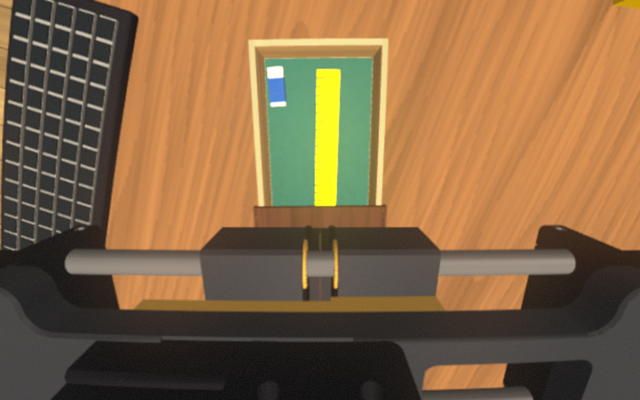

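The ruler spans (315–339, 69–205), with the eraser at (277,86) and the lid edge on row 206. At z=16 mm both views agree: free end at y=-0.135, x≈-0.010, width about 27 mm, yaw about 1°. I'll check the box frame and lid stop, then plan the path.

```bash
cat > plan.py <<'E'
from m2 import *
Q0=R.from_quat(ori(-BX))
def pose(p,deg): return p,(R.from_rotvec(-np.radians(deg)*BX)*Q0).as_quat()
def tilt(p0,piv,deg):  # tool at p0 (untilted) rotated about piv
    return pose(piv+R.from_rotvec(-np.radians(deg)*BX).apply(p0-piv),deg)
E
python3 - <<'E'
from plan import *
f=grab('wrist');h=cv2.cvtColor(f['pixels'],cv2.COLOR_RGB2HSV)
g=(h[...,0]>60)&(h[...,0]<90)&(h[...,1]>80)
y=h[...,0]
for r in(80,130,180):
    x=np.nonzero(g[r,200:450])[0]+200;print('floor',[loc(onz(f,u,r,.008))[:2].tolist() for u in(x.min(),x.max())])
c=np.nonzero(g[:235,300])[0];print('ends floor/lid',c.min(),c.max(),loc(onz(f,300,c.min(),.008)),loc(onz(f,300,c.max()+1,.06)))
p0=W(-.002,-.051,.006);piv=W(-.01,.1385,.011)
for d in(0,5,10,15):print(d,ik(*tilt(p0,piv,d)) is not None, loc(tilt(p0,piv,d)[0]))
p,q=tilt(p0,piv,15);u=-BY*np.cos(.2618)+np.array([0,0,np.sin(.2618)])
for k in(.08,.165):print(ik(p+k*u,q) is not None)
e=p+.165*u;e[2]=.27;print(loc(e),ik(*pose(e,0)))
E
```

```text
floor [[0.0632, -0.1169], [-0.0629, -0.117]]
floor [[0.0624, -0.0668], [-0.0633, -0.0669]]
floor [[0.0629, -0.0126], [-0.0629, -0.0128]]
ends floor/lid 46 222 [ 0.0207 -0.1488  0.008 ] [0.0196 0.0195 0.06  ]
0 True [-0.002 -0.051  0.006]
5 True [-0.002  -0.0507  0.0225]
10 True [-0.002 -0.049  0.039]
15 True [-0.002  -0.0458  0.0552]
True
True
[-0.002  -0.2052  0.27  ] [-0.1994123   0.39463791  0.16206461  0.         -1.33822303  0.51882272]
```

The floor edges are symmetric (±0.063) and the end wall is at -0.149. The lid edge is at +0.0195 against an expected 0.019, so the lid is at its stop. Now the grasp.

Run:
```python
from plan import *
manip.move_linear(W(-.002,-.045,.10),Q0.as_quat(),rate=.2)
print(manip.move_linear(W(-.002,-.045,.02),rate=.12,force_limit=5))
h=manip.move_linear(W(-.002,-.045,-.006),rate=.03,force_limit=2.5)
o=manip.observe();e=np.array(o['ee_pos']);print(h,loc(e),o['contact_force'])
if h:
    z=e[2]+.0015
    manip.move_linear(W(-.002,-.045,z),rate=.03)
    effector.close_gripper()
o=manip.observe();print(loc(o['ee_pos']),o['width'],o['gripper_force'],o['contact_force'],o['clock'])
grab('wrist','w8.png')
```

```text
False
True [-0.0021 -0.045   0.0001] [-1.38300294  0.14099686  5.82441538]
[-0.0022 -0.045   0.0016] 0.3159854336019849 29.98276948928833 [-0.73543691  0.28950227  0.31787941] 25.2417
```

The width of 0.316 (27.5 mm) and the 30 N pad force show the ruler is gripped, and the floor contact agrees with the tip calibration. Now tilt and draw it out with force checks.

Run:
```python
from plan import *
import sys
e=np.array(manip.observe()['ee_pos'])
p0=W(-.0022,-.051,e[2]+.003);piv=W(-.002,.1385,.011)
def go(p,q,rate):
    h=manip.move_linear(p,q,rate=rate,force_limit=6);o=manip.observe()
    print(h,loc(o['ee_pos']),np.round(o['contact_force'],2),round(o['width'],3),round(o['clock'],2))
    if h: sys.exit('contact')
go(p0,Q0.as_quat(),.03)
for d in(5,10,15): go(*tilt(p0,piv,d),.05)
grab('wrist','w9.png');s=grab('scene');g=grab('side')
a=cv2.resize(cv2.cvtColor(g['pixels'][130:330,200:440],cv2.COLOR_RGB2BGR),(400,333))
b=cv2.resize(cv2.cvtColor(s['pixels'][110:250,200:400],cv2.COLOR_RGB2BGR),(400,280))
cv2.imwrite('pics/c9.png',cv2.hconcat([a,cv2.copyMakeBorder(b,0,53,0,0,0)]))
```

```text
False [-0.002  -0.0512  0.0046] [-0.44 -0.74 -2.03] 0.317 25.67
False [-0.0022 -0.0506  0.021 ] [-0.06 -0.03 -1.25] 0.315 26.15
False [-0.0022 -0.0493  0.0373] [-0.14 -0.41 -0.74] 0.313 26.63
False [-0.0022 -0.0464  0.0535] [ 0.67 -1.32 -0.59] 0.316 27.12
```

View pics/c9.png

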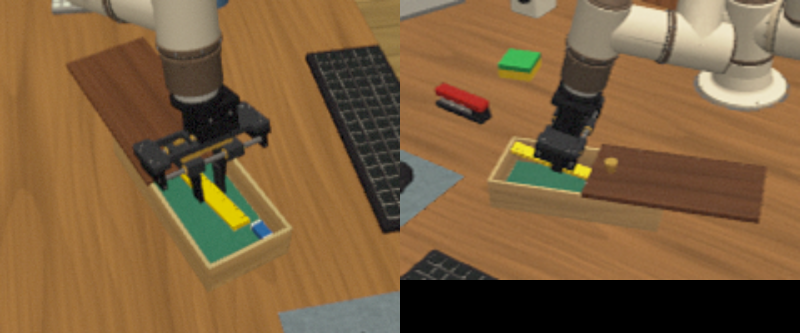

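The ruler is tilted, with its free end up at scene crop (520,148), and its far end still under the lid. Forces are near zero. Now draw it out along its axis, then raise and level it.

Run:
```python
from plan import *
import sys
def go(p,q,rate,fl=6):
    h=manip.move_linear(p,q,rate=rate,force_limit=fl);o=manip.observe()
    print(h,loc(o['ee_pos']),np.round(o['contact_force'],2),round(o['width'],3),round(o['clock'],2))
    if h: sys.exit('contact')
o=manip.observe();p=np.array(o['ee_pos']);q=pose(p,15)[1]
u=-BY*np.cos(.2618)+np.array([0,0,np.sin(.2618)])
go(p+.165*u,q,.06)
e=p+.165*u;e[2]=.17;go(e,q,.1)
e=e.copy();e[2]=.27;go(*pose(e,0),.06,None)
manip.pause(.5)
o=manip.observe();print(o['qd'],o['width'],o['gripper_force'],o['clock'])
s=grab('scene');g=grab('side')
a=cv2.resize(cv2.cvtColor(g['pixels'][130:380,160:460],cv2.COLOR_RGB2BGR),(400,333))
b=cv2.resize(cv2.cvtColor(s['pixels'][80:260,180:400],cv2.COLOR_RGB2BGR),(400,327))
cv2.imwrite('pics/c10.png',cv2.hconcat([a,cv2.copyMakeBorder(b,0,6,0,0,0)]))
def ends(f):
    h=cv2.cvtColor(f['pixels'],cv2.COLOR_RGB2HSV);m=((h[...,0]>25)&(h[...,0]<34)&(h[...,1]>150)&(h[...,2]>120)).astype(np.uint8)
    n,L,st,c=cv2.connectedComponentsWithStats(m);return [(st[i].tolist()) for i in range(1,n) if st[i][4]>25]
print(ends(s));print(ends(g))
for k,z in((-1,0),(1,0)):
    pp=W(-.002,-.205+.006+ (.1405 if 0 else 0),.282)
    for nm,yy in(('free',-.205-.0905),('hid',-.205+.1895)):
        print(nm,proj(s,W(-.002,yy,.281)).round(),proj(g,W(-.002,yy,.281)).round()) if k>0 else 0
```

```text
False [-0.002  -0.2058  0.0962] [ 0.03  0.92 -0.14] 0.314 30.17
False [-0.0025 -0.2056  0.1692] [ 0.74  0.48 -0.69] 0.315 31.05
False [-0.0021 -0.2056  0.2696] [ 0.03 -0.52 -0.65] 0.315 32.87
[-0.00100651 -0.00017576  0.0014272   0.00060101 -0.00075058 -0.0005832 ] 0.3144587860727602 29.978061318397522 33.3667
[[205, 129, 21, 6, 71], [231, 131, 55, 11, 220]]
[[317, 174, 27, 23, 305], [367, 226, 37, 42, 597]]
free [206. 130.] [397. 265.]
hid [285. 140.] [322. 175.]
```

View pics/c10.png

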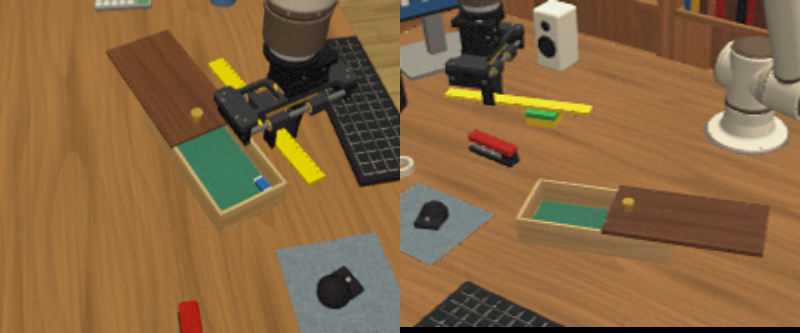

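The ruler is out and level at about z=0.28: both ends match their predicted pixels, (206,130) and (285,140) in the scene view. The lid is open, the eraser is in the box and the other things are untouched.

```bash
python3 -c "
from cell import job
print(job.finish_job())"
```

```text
the job is handed in; nothing more can be done
None
```

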